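# Unhitch the swing-up tool rest and hold it raised

## Task

The lathe's blue swing-up tool-rest arm is hitched down on its steel ball mount. Pull the red latch handle sideways, away from the coupler and against its spring, until the ball is free, then lift the coupler end of the arm off the ball, at least 70 mm up, and keep holding it there so that the ball can be cleaned: the program finishes with the gripper still holding the arm raised and still. Do not move the jar, the faceplate, the bowl or the wooden blank that stand around it.

Things in the scene. Friction and masses are not known exactly. Their poses are not given: they have to be found in the camera images.
- rest_base: Grey mounting plate fixed to the bench, 400 x 120 x 12 mm. Origin: on the bench surface, straight below the ball. Its x axis points from the arm's hinge bracket (near the robot) to the ball end, along the arm; its y axis points sideways from the coupler towards the red latch handle, which is the direction to pull; z is up. The arm's hinge axis runs along y at x = -250 mm, z = 70 mm. The plate reaches from x = -330 to +70 mm.
- ball (a point): Centre of the steel hitch ball, 50 mm across, on a short neck; 60 mm above the bench.
- rest_arm: The blue arm, about 0.6 kg, falls back when let go. Origin: centre of the ball socket in the coupler, the blue box 74 x 74 mm at its free end; at the ball's centre while down. Its top is 105 mm above the bench when down. A blue bar 36 mm wide leads to the hinge; an aluminium rest blade 160 mm wide stands across it 140 mm behind the ball, top 119 mm above the bench.
- latch (a joint): Sideways slide of the latch relative to the arm, m: 0 = shut, limit 0.020 = fully pulled. The latch plate grips under the ball until it has been pulled about 9 mm; 15 mm or more is clear with margin. The spring pushes it shut with 4 N at the shut end and 11 N fully pulled.
- handle (a point): Point to grasp on the red latch handle, an upright flat paddle 26 mm along the arm and 12 mm thick, its flat sides facing base +y and -y; its top is 20 mm above this point. With arm down and latch shut the point is 142 mm above the bench, at base x = 0, y = +52 mm: the paddle stands free above the coupler and can be pinched from above across its thickness. The arm may be lifted by it; it then swings up about the arm's hinge.
- blank: Bystander, not to be moved: round turning blank of pale wood, 170 mm across, 35 mm high. Origin at the centre of its underside.
- bowl: Bystander, not to be moved: dark turned wooden bowl, 140 mm across, 55 mm high. Origin at the centre of its underside.
- jar: Bystander, not to be moved: amber jar of finish, 60 mm across, 85 mm high, standing to the -y side of the mount. Origin at the centre of its underside.
- faceplate: Bystander, not to be moved: steel ring-shaped faceplate, 84 mm across, 16 mm thick, lying to the +y side of the mount. Origin at the centre of its underside.

How it is judged:
By the outcome, as a careful person would: the job done as asked, in the order asked, and still so for the second after the job is handed in, while the arm keeps its last pose, push and grip.
It also fails if it takes over 32 s, if anything falls off the work surface, if the arm or the gripper's body presses on something with over 40 N, if the wrist force passes 120 N, or if a joint passes its speed limit or range.

## Robot

A 7-joint arm with a two-finger parallel gripper is mounted at the origin on the work surface. World frame = base frame: x ahead of the robot, y to its left, z up, the work surface at z = 0. Lengths are in m, angles in rad, forces in N, time in s.
With the tool pointing down it reaches from about 0.4 to 0.875 m from the base axis. Payload 19.3 kg.
Tool frame: the origin (TCP) lies midway between the tips of the shut fingers; the grasp point (between the pads) lies 19 mm behind it (tcp_to_grasp is the z of the grasp point in the tool frame, in m); z points along the fingers, y is the line along which they close (so a half turn about z gives the same grasp; the last joint's range is limited). The gripper opens to 85 mm and grips with 20 to 120 N. Pads are 22 mm wide; open, the fingers measure 114 mm over their backs; the gripper's body (76 mm by 85 mm) begins 54 mm behind the grasp point. The pads swing forward as they close: fully open they stand 13 mm farther back than shut.
Start: joints at [1.188, 0.521, -0.036, 1.599, 0.021, 1.021, -0.113], TCP at [0.192, -0.595, 0.231] pointing down, gripper open.
Joint ranges: [-2.91, 2.91], [-0.3, 2.13], [-1.5, 1.42], [0.17, 2.43], [-1.26, 4.41], [0.16, 1.93], [-2.52, 2.52]. Speed limits (rad/s): [1.89, 1.89, 2.39, 2.39, 3.01, 3.01, 3.01].

## Interface

Orientations are given as [roll, pitch, yaw] about the fixed x, y, z axes, in that order (R = Rz(yaw) Ry(pitch) Rx(roll)).
In Python, from workcell import * gives the robot as it stands.
- The arm moves only by the tool send_rows, never from a script. Its argument "increments" is a list of rows, each a list of 3 entries, a list of its own where there are three numbers: the shift along the tool's x, y, z in mm, then the turn, a rotation vector about the tool's x, y, z in degrees, then the gripper's target within -1 to 1 (fully open at 1, half-way at 0, shut at -1). In form: [[[x, y, z], [wx, wy, wz], grip], ...]. A call has 1 to 10 rows; each row is the pose to reach, as a shift and turn from the pose commanded when the call began, along the tool's axes at that moment; what a row does not reach only later rows make up. A row lasts 1/10 s, in which the tool goes at most 50 mm and 8.59 degrees, less where a joint would pass 70% of its speed; a pose out of reach is approached as far as the arm can. A call with a gripper value outside its range is refused whole. The fingers move at their own pace and stop on an object; "newtons" is the grip in N (left out, the last holds). Time passes only in rows, so rows that repeat a pose let the fingers close. It gives the time, the measured TCP pose, the force, the opening and the grip force at its end, in the units of the state.
- observe(): the state, without advancing time (a new reading comes with each control period).
- grab_frame(name): name is "side" or "top"; returns the picture (384x512x3 uint8, blue, green, red); there is no depth.
- camera_params(name): a dict with "fovy" (degrees; the focal length in pixels is half the picture's height over the tangent of half this angle, whatever the lens; pixels are square), "cx", "cy" (the principal point, pixels), "distortion" ([k1, k2, p1, p2, k3] as OpenCV has them; the pictures are not rectified), "extrinsics" (4x4, takes a point from world to camera coordinates). Camera axes: x right, y down, z forward; pixel columns grow to the right and rows downward; lengths in m; the calibration is good to about 2 mm. A picture is of the moment at which its call begins. camera_params takes no time and is no camera call.
- job_done(): hands the job in; it is judged then, once.
The state is a dict: "clock": time; "qpos": joint angles; "qd": joint speeds; "joint_efforts": joint torques, N m; "position": TCP position; "tool_rot": TCP orientation; "force": force on the tool from outside, world axes, zero at the start; "moment": the same for the moment, N m; "grip_width": finger opening in m; "finger_force": force on a finger pad.
Only numpy, scipy, OpenCV 4.12 (cv2) and the standard library are available. Lean on these libraries where they do the work, as an engineer would, in place of code of your own. Each camera call takes 0.05 s, during which the arm holds its last target. There are 200 camera calls.

## Working session

There is one attempt and no reset: what is moved stays moved. The work goes in short steps, Python scripts to look and compute and a tool call to move; the robot and the scene stay as the last step left them, time stands still between calls to the robot, and variables do not carry over. Pictures are saved under pics/ and viewed, at most 10 in all, crops included, and the job is handed in when it is done.

Besides the shell and the picture viewer there is one more tool, called after "Emit:" in YAML: its name, and indented under it one key for each argument. send_rows: Moves the arm, as the interface text tells. Its arguments: {"type":"object","properties":{"increments":{"type":"array"},"newtons":{"type":"number"}},"required":["increments"]}

```bash
mkdir -p pics; python3 - <<'E'
from workcell import *
import cv2
for n in("side","top"):
    f=grab_frame(n); cv2.imwrite(f"pics/{n}0.png",f); print(camera_params(n))
print(observe())
E
```

```text
{'fovy': 56.41620589844982, 'cx': 258.96151106529317, 'cy': 186.3166501966134, 'distortion': array([-0.04699559,  0.        ,  0.        ,  0.        ,  0.        ]), 'extrinsics': array([[-0.83189565, -0.55484094, -0.01005819,  0.51278643],
       [-0.35686358,  0.54876457, -0.75598005,  0.28767872],
       [ 0.42496826, -0.62530711, -0.65451738,  0.7856847 ],
       [ 0.        ,  0.        ,  0.        ,  1.        ]])}
{'fovy': 55.99223093895446, 'cx': 256.6907683277973, 'cy': 195.7529774910566, 'distortion': array([-0.1082167,  0.       ,  0.       ,  0.       ,  0.       ]), 'extrinsics': array([[ 0.02135439, -0.9997595 , -0.00499309,  0.02086885],
       [-0.99865302, -0.021094  , -0.0474046 ,  0.58348148],
       [ 0.04728788,  0.00599866, -0.99886329,  0.90698255],
       [ 0.        ,  0.        ,  0.        ,  1.        ]])}
{'clock': 0.1, 'qpos': array([ 1.18777971,  0.52196832, -0.03632183,  1.59991495,  0.02120535,
        1.02113802, -0.11277816]), 'qd': array([-9.47461406e-04,  5.50739135e-04,  2.94340577e-06, -2.34284228e-03,
       -1.18303231e-04,  6.28932272e-04, -2.38711793e-04]), 'joint_efforts': array([ 6.50715912e-03, -9.28508091e+01,  1.98521890e+00, -3.70541704e+01,
        1.82050082e-02,  5.38768043e-03, -5.71914177e-05]), 'position': array([ 0.19220888, -0.59439746,  0.2307876 ]), 'tool_rot': array([-3.14055230e+00,  8.09201312e-05,  3.12824804e-01]), 'force': array([-1.08495105, -0.12263607, -0.01315476]), 'moment': array([ 0.00147718, -0.0107891 ,  0.01902332]), 'finger_force': 0.0, 'grip_width': 0.0857823717865203}
```

View pics/side0.png

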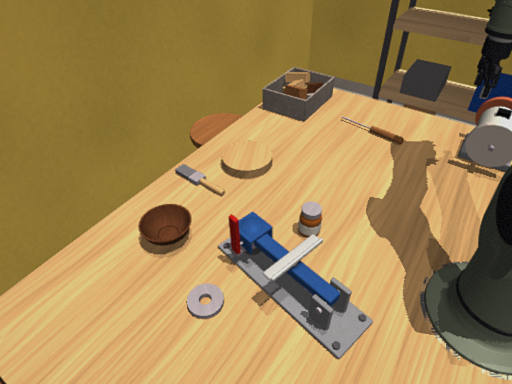

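View pics/top0.png

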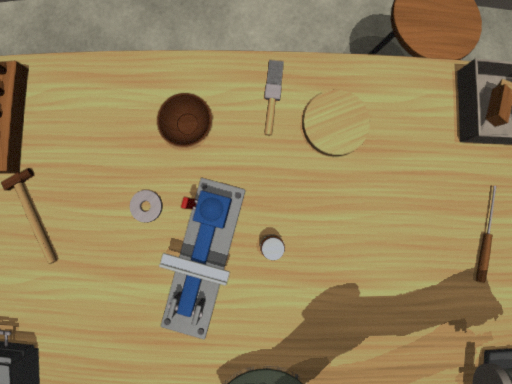

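The side view shows the red paddle at about (235,233) next to the blue coupler at (254,230), with the jar at (311,220) and the faceplate at (205,301). In the top view the handle is at (188,203), the coupler at (211,210), the faceplate at (146,206) and the jar at (272,247). The plate's long axis runs from (188,330) to (222,185).

```bash
cat > h.py <<'E'
from workcell import *
import numpy as np, cv2
def ray(n,uv):
    p=camera_params(n); f=192/np.tan(np.radians(p["fovy"]/2))
    K=np.array([[f,0,p["cx"]],[0,f,p["cy"]],[0,0,1]])
    q=cv2.undistortPoints(np.array(uv,float).reshape(-1,1,2),K,p["distortion"]).reshape(-1,2)
    E=p["extrinsics"]; R=E[:3,:3]
    return -R.T@E[:3,3], np.c_[q,np.ones(len(q))]@R
def onz(n,uv,z):
    o,d=ray(n,uv); return o+d*((z-o[2])/d[:,2])[:,None]
def tri(a,b):
    A=[];B=[]
    for n,uv in(("side",a),("top",b)):
        o,d=ray(n,uv); d=d[0]/np.linalg.norm(d[0]); P=np.eye(3)-np.outer(d,d); A.append(P);B.append(P@o)
    x=np.linalg.lstsq(np.vstack(A),np.hstack(B),rcond=None)[0]
    return x,[np.linalg.norm(P@x-b) for P,b in zip(A,B)]
def big(f,lo,hi,box=None):
    m=cv2.inRange(cv2.cvtColor(f,cv2.COLOR_BGR2HSV),lo,hi)
    if box:
        k=np.zeros_like(m); x0,y0,x1,y1=box; k[y0:y1,x0:x1]=1; m*=k
    c=max(cv2.findContours(m,cv2.RETR_EXTERNAL,cv2.CHAIN_APPROX_NONE)[0],key=cv2.contourArea)
    return c
def red(f,box=None): return big(f,(0,200,90),(6,255,255),box)
E
python3 - <<'E'
from h import *
S=cv2.imread("pics/side0.png");T=cv2.imread("pics/top0.png")
r=red(T,(160,180,230,230));print("red top box",cv2.boundingRect(r),cv2.minAreaRect(r))
rs=red(S,(200,200,260,260));print("red side",cv2.boundingRect(rs),cv2.minAreaRect(rs))
g=big(T,(0,0,60),(180,60,180),(150,160,255,345)); R=cv2.minAreaRect(g); print("plate",R)
P=onz("top",cv2.boxPoints(R),.012);print(P.round(4))
b=big(T,(105,120,60),(125,255,255),(190,185,235,232));print("blue",cv2.boundingRect(b))
R=cv2.minAreaRect(b);print(R,onz("top",cv2.boxPoints(R),.105).round(4))
print("redtop at .162",onz("top",cv2.boxPoints(cv2.minAreaRect(r)),.162).round(4))
w=lambda f,n:cv2.imwrite(n,f)
w(np.hstack([cv2.resize(T[180:340,140:260],None,fx=3.5,fy=3.5,interpolation=2),cv2.resize(S[205:275,215:275],(360,560)[:2],interpolation=2)[:560]]),"pics/crop0.png")
E
```

```text
red top box (184, 199, 2, 2) ((184.5, 199.5), (1.0, 1.0), 90.0)
red side (229, 215, 11, 38) ((236.44918823242188, 233.1590118408203), (37.84874725341797, 7.100219249725342), 76.75948333740234)
plate ((197.49996948242188, 256.5), (69.91651153564453, 155.08006286621094), 15.945395469665527)
[[0.252  0.3208 0.012 ]
 [0.6395 0.2188 0.012 ]
 [0.5935 0.0444 0.012 ]
 [0.2093 0.1453 0.012 ]]
blue (193, 191, 38, 41)
((210.3846435546875, 213.4230499267578), (31.66179084777832, 39.906131744384766), 15.255120277404785) [[0.4999 0.1848 0.105 ]
 [0.5891 0.1629 0.105 ]
 [0.5714 0.0918 0.105 ]
 [0.4826 0.1138 0.105 ]]
redtop at .162 [[0.5656 0.1885 0.162 ]
 [0.5657 0.1863 0.162 ]
 [0.5635 0.1862 0.162 ]
 [0.5635 0.1884 0.162 ]]
```

View pics/crop0.png

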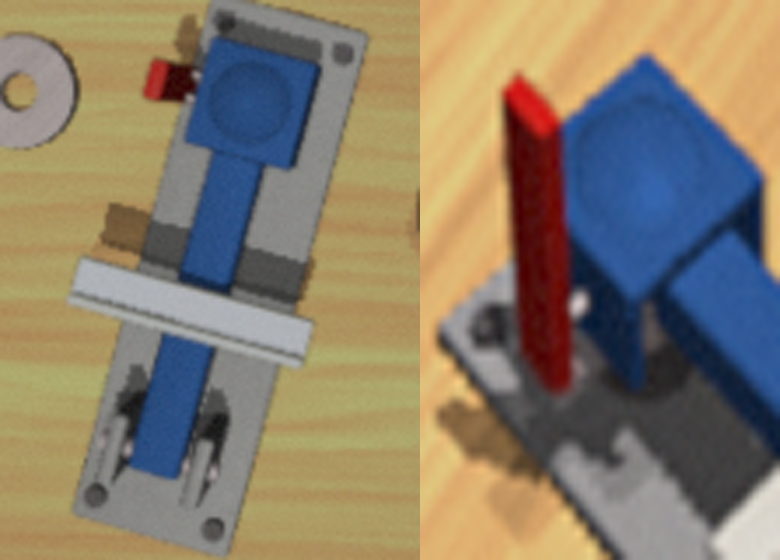

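The crop shows the paddle's bright top face centred at about (185.3,202.9) in the top picture and (233.7,218.5) in the side picture. The coupler and plate corners are sharp, so I'll compute poses from these points.

```bash
python3 - <<'E'
from h import *
c=lambda L:np.array(L)/3.5+[139.6,179.6]
P=onz("top",c([(210,0),(369,36),(228,555),(75,515)]),.012)
print(P.round(4),[np.linalg.norm(P[i]-P[(i+1)%4]).round(4) for i in range(4)])
C=onz("top",c([(217,38),(320,67),(292,168),(186,143)]),.105)
print("coupler",C.mean(0).round(4),[np.linalg.norm(C[i]-C[(i+1)%4]).round(4) for i in range(4)])
ux=(P[0]+P[1]-P[2]-P[3]);yaw=np.arctan2(ux[1],ux[0]);print("yaw",yaw, "coupler yaw",np.arctan2(*((C[0]+C[1]-C[2]-C[3])[[1,0]])))
X=np.array([np.cos(yaw),np.sin(yaw),0]);Y=np.array([-X[1],X[0],0])
O=P.mean(0)+.13*X; print("origin from plate",O.round(4),"handle pred plate",(O+.052*Y).round(4),"coupler",(C.mean(0)+.052*Y).round(4))
T=cv2.imread("pics/top0.png");S=cv2.imread("pics/side0.png")
h=big(T,(0,150,140),(8,255,255),(160,180,230,230));R=cv2.minAreaRect(h);print(R,cv2.contourArea(h),onz("top",[R[0],(185.3,202.5)],.162).round(4))
print("tri",tri((233.7,218.5),(185.3,202.5)))
for z,u,n in((.0,(146,206),"fp"),(.085,(272.5,248),"jar")):print(n,onz("top",[u],z).round(3))
E
```

```text
[[0.6214 0.1808 0.012 ]
 [0.5974 0.0634 0.012 ]
 [0.2153 0.1584 0.012 ]
 [0.2405 0.2721 0.012 ]] [np.float64(0.1199), np.float64(0.3937), np.float64(0.1165), np.float64(0.3918)]
coupler [0.5453 0.1346 0.105 ] [np.float64(0.0707), np.float64(0.0687), np.float64(0.0718), np.float64(0.072)]
yaw -0.23946582837826733 coupler yaw -0.25418558732698016
origin from plate [0.5449 0.1379 0.012 ] handle pred plate [0.5573 0.1884 0.012 ] coupler [0.5576 0.1851 0.105 ]
((183.82354736328125, 202.2058868408203), (4.123105525970459, 11.156637191772461), 14.03624439239502) 34.0 [[0.5587 0.1886 0.162 ]
 [0.5581 0.1854 0.162 ]]
tri (array([0.55830072, 0.18651395, 0.15672846]), [np.float64(3.216093418661817e-05), np.float64(3.216093418661906e-05)])
fp [[0.551 0.322 0.   ]]
jar [[ 0.458 -0.007  0.085]]
```

The measurements agree. The handle is at (0.558, 0.187) and the base yaw is about -14.2°. I'll swing round above everything first.

Emit:
send_rows:
  increments:
    - [[44, -16, -3], [0, 0, -8], 1]
    - [[88, -32, -6], [0, 0, -16], 1]
    - [[132, -49, -9], [0, 0, -24], 1]
    - [[176, -65, -12], [0, 0, -32], 1]
    - [[220, -81, -15], [0, 0, -40], 1]
    - [[265, -97, -18], [0, 0, -48], 1]
    - [[309, -113, -21], [0, 0, -56], 1]
    - [[353, -130, -24], [0, 0, -64], 1]
    - [[397, -146, -27], [0, 0, -72], 1]
    - [[441, -162, -30], [0, 0, -80], 1]
  newtons: 60

```text
clock: 1.1
position: [0.5632, -0.3035, 0.2613]
tool_rot: [-3.141, -0.0, 1.714]
force: [0.2, -1.3, 0.1]
grip_width: 0.0854
finger_force: 0.0
```

```bash
cat > rel.py <<'E'
from h import *
import sys
from scipy.spatial.transform import Rotation as Ro
o=observe(); t=np.array(eval(sys.argv[1])); e=np.array(eval(sys.argv[2]))
R=Ro.from_euler("xyz",o["tool_rot"])
print("t",o["clock"],"q",o["qpos"].round(2),"p",o["position"].round(4),o["tool_rot"].round(3),"F",o["force"].round(1),o["grip_width"])
print("shift mm",(R.inv().apply(t-o["position"])*1000).round(1),"turn",np.degrees((R.inv()*Ro.from_euler("xyz",e)).as_rotvec()).round(1))
E
python3 rel.py "[.558,.187,.23]" "[np.pi,0,2.894]"
```

```text
t 1.1 q [ 0.69  0.55 -0.44  1.51  0.25  1.14  0.34] p [ 0.5632 -0.3035  0.2613] [-3.141 -0.     1.714] F [ 0.2 -1.3  0.1] 0.08541154315304603
shift mm [486.2  65.1  31.3] turn [ -0.   -0.  -67.6]
```

Emit:
send_rows:
  increments:
    - [[48, 6, 0], [0, 0, -7], 1]
    - [[97, 13, 0], [0, 0, -14], 1]
    - [[145, 19, 0], [0, 0, -21], 1]
    - [[194, 26, 0], [0, 0, -28], 1]
    - [[243, 32, 0], [0, 0, -35], 1]
    - [[291, 39, 5], [0, 0, -42], 1]
    - [[340, 45, 10], [0, 0, -49], 1]
    - [[389, 52, 15], [0, 0, -56], 1]
    - [[438, 58, 20], [0, 0, -62], 1]
    - [[486, 65, 30], [0, 0, -67.6], 1]

```text
clock: 2.1
position: [0.5593, 0.1874, 0.2314]
tool_rot: [3.141, 0.001, 2.893]
force: [0.7, 0.2, 1.3]
grip_width: 0.0855
finger_force: 0.0
```

Emit:
send_rows:
  increments:
    - [[0, 0, 0], [0, 0, 0], 1]
    - [[0, 0, 0], [0, 0, 0], 1]
    - [[0, 0, 0], [0, 0, 0], 1]

```text
clock: 2.4
position: [0.5597, 0.1844, 0.2311]
tool_rot: [-3.141, -0.0, 2.887]
force: [0.3, 0.5, 1.1]
grip_width: 0.0855
finger_force: 0.0
```

```bash
python3 rel.py "[.558,.187,.125]" "[np.pi,0,2.894]"; python3 - <<'E'
from h import *
S=grab_frame("side");T=grab_frame("top")
cv2.imwrite("pics/c1.png",np.hstack([cv2.resize(S[120:270,180:320],(396,424)),cv2.resize(T[140:290,120:260],(396,424))]))
E
```

```text
t 2.4 q [ 0.12  0.57 -0.79  1.67  0.44  1.09  0.52] p [0.5597 0.1844 0.2311] [-3.141 -0.     2.887] F [0.3 0.5 1.1] 0.08549468788346604
shift mm [  2.2   2.1 106.1] turn [-0.  -0.  -0.4]
```

View pics/c1.png

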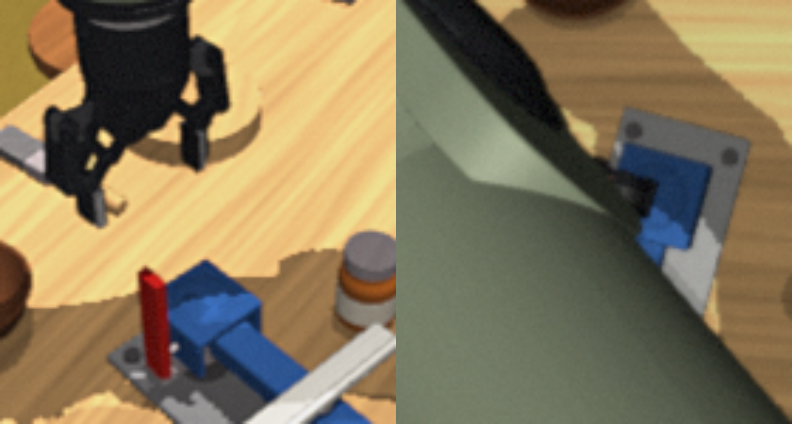

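The side view shows the open fingers straddling the space above the red paddle, at crop (90,210) and (195,160), with the paddle top at (155,275). The alignment is good, so I'll descend and close.

Emit:
send_rows:
  increments:
    - [[1, 1, 20], [0, 0, -0.4], 1]
    - [[2, 2, 40], [0, 0, -0.4], 1]
    - [[2, 2, 60], [0, 0, -0.4], 1]
    - [[2, 2, 80], [0, 0, -0.4], 1]
    - [[2, 2, 95], [0, 0, -0.4], 1]
    - [[2, 2, 106], [0, 0, -0.4], 1]
    - [[2, 2, 106], [0, 0, -0.4], 1]
    - [[2, 2, 106], [0, 0, -0.4], 1]

```text
clock: 3.3
position: [0.5583, 0.188, 0.1258]
tool_rot: [3.141, 0.0, 2.896]
force: [-0.5, -0.5, 0.9]
grip_width: 0.0854
finger_force: 0.0
```

Emit:
send_rows:
  increments:
    - [[0, 0, 0], [0, 0, 0], 0]
    - [[0, 0, 0], [0, 0, 0], -0.4]
    - [[0, 0, 0], [0, 0, 0], -0.7]
    - [[0, 0, 0], [0, 0, 0], -1]
    - [[0, 0, 0], [0, 0, 0], -1]
    - [[0, 0, 0], [0, 0, 0], -1]
    - [[0, 0, 0], [0, 0, 0], -1]
    - [[0, 0, 0], [0, 0, 0], -1]
  newtons: 60

```text
clock: 4.1
position: [0.5583, 0.1887, 0.1256]
tool_rot: [3.14, 0.0, 2.896]
force: [1.5, 5.2, 1.6]
grip_width: 0.0116
finger_force: 59.5
```

```bash
python3 rel.py "[.558,.187,.125]" "[np.pi,0,2.894]"
```

```text
t 4.1 q [ 0.06  0.69 -0.72  1.76  0.56  0.9   0.42] p [0.5583 0.1887 0.1256] [3.14  0.    2.896] F [1.5 5.2 1.6] 0.011557153520469038
shift mm [-0.1 -1.7  0.6] turn [0.1 0.  0.1]
```

The paddle is gripped at 11.6 mm. Now I'll pull sideways (tool +y).

Emit:
send_rows:
  increments:
    - [[0, 2, 0], [0, 0, 0], -1]
    - [[0, 4, 0], [0, 0, 0], -1]
    - [[0, 6, 0], [0, 0, 0], -1]
    - [[0, 8, 0], [0, 0, 0], -1]
    - [[0, 10, 0], [0, 0, 0], -1]
    - [[0, 12, 0], [0, 0, 0], -1]
    - [[0, 14, 0], [0, 0, 0], -1]
    - [[0, 14, 0], [0, 0, 0], -1]
    - [[0, 14, 0], [0, 0, 0], -1]

```text
clock: 5.0
position: [0.5612, 0.2, 0.1253]
tool_rot: [-3.139, -0.0, 2.895]
force: [-3.4, -6.6, 8.6]
grip_width: 0.0111
finger_force: 60.6
```

Emit:
send_rows:
  increments:
    - [[0, 1, 0], [0, 0, 0], -1]
    - [[0, 2, 0], [0, 0, 0], -1]
    - [[0, 3, 0], [0, 0, 0], -1]
    - [[0, 3, 0], [0, 0, 0], -1]
    - [[0, 3, 0], [0, 0, 0], -1]

```text
clock: 5.5
position: [0.5619, 0.2027, 0.1253]
tool_rot: [-3.138, -0.0, 2.895]
force: [-4.1, -7.8, 9.8]
grip_width: 0.0113
finger_force: 60.7
```

```bash
python3 rel.py "[.558,.187,.125]" "[np.pi,0,2.894]"; python3 - <<'E'
from h import *
S=grab_frame("side")
cv2.imwrite("pics/c2.png",cv2.resize(S[140:280,180:320],(580,580)))
E
```

```text
t 5.5 q [ 0.03  0.7  -0.71  1.74  0.56  0.92  0.41] p [0.5619 0.2027 0.1253] [-3.138 -0.     2.895] F [-4.1 -7.8  9.8] 0.011266958390173812
shift mm [ -0.1 -16.2   0.3] turn [-0.2 -0.   0.1]
```

View pics/c2.png

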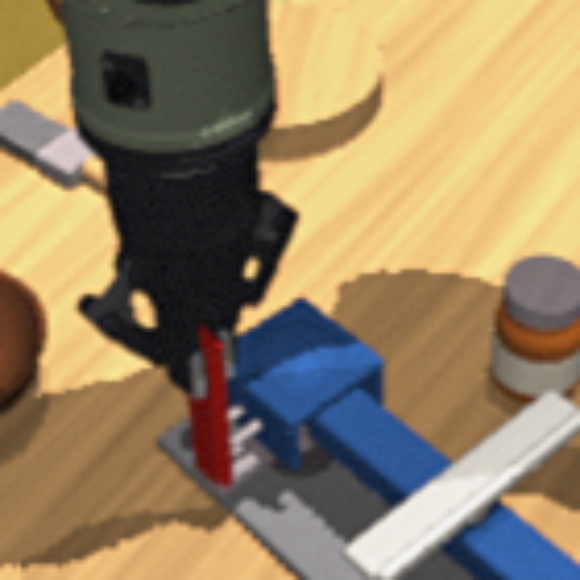

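The side view shows the latch rods exposed between the paddle at (210,410) and the coupler, and the arm still seated. The pull is about 14.5 mm, so I'll add 3 mm and read the force.

Emit:
send_rows:
  increments:
    - [[0, 1, 0], [0, 0, 0], -1]
    - [[0, 2, 0], [0, 0, 0], -1]
    - [[0, 3, 0], [0, 0, 0], -1]
    - [[0, 3, 0], [0, 0, 0], -1]

```text
clock: 5.95
position: [0.5626, 0.2055, 0.1252]
tool_rot: [-3.138, -0.0, 2.895]
force: [-4.9, -9.6, 10.8]
grip_width: 0.0113
finger_force: 60.8
```

```bash
python3 - <<'E'
from h import *
from scipy.spatial.transform import Rotation as Ro
o=observe();print(o["position"],o["force"],o["moment"])
a=-.2475
# grasp relative to hinge: TCP 123 vs hinge 70; tool coords: tool x=-X, y=+Y, z=-Z
v=np.array([.25,0,o["position"][2]-.07])
for th in (2,4,6,8,10,12,14,16,18,20,22):
    d=(Ro.from_euler("y",-th,degrees=True).apply(v)-v)*1000
    print(th,(-d[0]).round(1),(-d[2]).round(1), "ballrise",(250*np.sin(np.radians(th))+10-10*np.cos(np.radians(th))).round(1))
E
```

```text
[0.56255365 0.20551881 0.12524026] [-4.9145572  -9.62347468 10.76405788] [-1.9433472   1.05051171  0.20148212]
2 2.1 -8.7 ballrise 8.7
4 4.5 -17.3 ballrise 17.5
6 7.1 -25.8 ballrise 26.2
8 10.1 -34.3 ballrise 34.9
10 13.4 -42.6 ballrise 43.6
12 16.9 -50.8 ballrise 52.2
14 20.8 -58.8 ballrise 60.8
16 24.9 -66.8 ballrise 69.3
18 29.3 -74.6 ballrise 77.7
20 34.0 -82.2 ballrise 86.1
22 38.9 -89.6 ballrise 94.4
```

Emit:
send_rows:
  increments:
    - [[1, 0, -4.4], [0, -1, 0], -1]
    - [[2.1, 0, -8.7], [0, -2, 0], -1]
    - [[3.3, 0, -13], [0, -3, 0], -1]
    - [[4.5, 0, -17.3], [0, -4, 0], -1]
    - [[4.5, 0, -17.3], [0, -4, 0], -1]
    - [[4.5, 0, -17.3], [0, -4, 0], -1]

```text
clock: 6.55
position: [0.5581, 0.2058, 0.1418]
tool_rot: [-3.137, 0.069, 2.895]
force: [0.3, -9.8, -3.6]
grip_width: 0.0114
finger_force: 58.9
```

```bash
python3 rel.py "[.558,.187,.125]" "[np.pi,0,2.894]"; python3 - <<'E'
from h import *
S=grab_frame("side")
cv2.imwrite("pics/c3.png",cv2.resize(S[140:280,180:320],(580,580)))
E
```

```text
t 6.55 q [ 0.    0.64 -0.7   1.78  0.6   0.88  0.35] p [0.5581 0.2058 0.1418] [-3.137  0.069  2.895] F [ 0.3 -9.8 -3.6] 0.01135530155241337
shift mm [ -3.3 -18.2  17.2] turn [-0.3  4.   0. ]
```

View pics/c3.png

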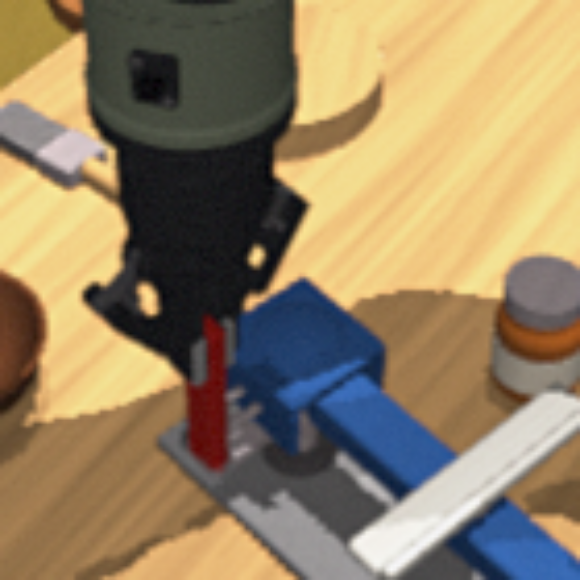

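The coupler has risen with the latch still pulled: its top is at (305,282), up from (305,300), and the neck is now visible. Force on the tool is only -3.6 N vertically. I'll continue along the arc by a further 17°.

Emit:
send_rows:
  increments:
    - [[2.1, 0, -8.7], [0, -2, 0], -1]
    - [[4.5, 0, -17.3], [0, -4, 0], -1]
    - [[7.1, 0, -25.8], [0, -6, 0], -1]
    - [[10.1, 0, -34.3], [0, -8, 0], -1]
    - [[13.4, 0, -42.6], [0, -10, 0], -1]
    - [[16.9, 0, -50.8], [0, -12, 0], -1]
    - [[20.8, 0, -58.8], [0, -14, 0], -1]
    - [[24.9, 0, -66.8], [0, -16, 0], -1]
    - [[27, 0, -70.7], [0, -17, 0], -1]
    - [[27, 0, -70.7], [0, -17, 0], -1]

```text
clock: 7.6
position: [0.5271, 0.2139, 0.2112]
tool_rot: [-3.137, 0.368, 2.896]
force: [1.0, -10.2, -2.8]
grip_width: 0.0113
finger_force: 59.0
```

Emit:
send_rows:
  increments:
    - [[0, 0, 0], [0, 0, 0], -1]
    - [[0, 0, 0], [0, 0, 0], -1]
    - [[0, 0, 0], [0, 0, 0], -1]
    - [[0, 0, 0], [0, 0, 0], -1]
    - [[0, 0, 0], [0, 0, 0], -1]

```text
clock: 8.1
position: [0.5275, 0.2135, 0.2105]
tool_rot: [-3.137, 0.366, 2.895]
force: [1.5, -10.1, -2.5]
grip_width: 0.0111
finger_force: 59.0
```

```bash
python3 rel.py "[.558,.187,.125]" "[np.pi,0,2.894]"; python3 - <<'E'
from h import *
S=grab_frame("side")
cv2.imwrite("pics/c4.png",S)
print(observe()["qd"].round(4))
E
```

```text
t 8.1 q [-0.17  0.41 -0.62  1.99  0.82  0.77  0.01] p [0.5275 0.2135 0.2105] [-3.137  0.366  2.895] F [  1.5 -10.1  -2.5] 0.011099543677987456
shift mm [ -3.1 -17.8  92.9] turn [-0.2 21.  -0. ]
[-0.0011 -0.0004 -0.0001  0.0009  0.0009 -0.001   0.0012]
```

View pics/c4.png

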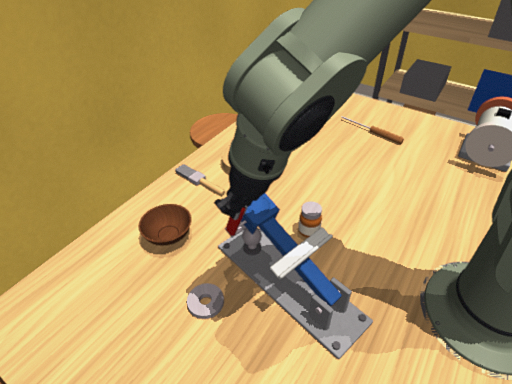

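The arm is raised about 21°, which puts the socket roughly 90 mm above the ball. The ball is bare at (252,238), the bystanders have not moved, and the arm is still. I'm handing in.

```bash
python3 -c "
from workcell import *
print(job_done())"
```

```text
the job is handed in; nothing more can be done
None
```

I pulled the latch about 17 mm, then lifted the coupler about 90 mm off the ball; the gripper is still holding the arm raised and still, nothing nearby was moved, and the job was handed in at about 8 s (the verdict was not shown).

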